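Load a wheel-drilling jig

TASK

Load the drilling jig for the next wheel: over the stud of the jig's base put first the square backer board, then the undrilled wheel blank, then the aluminium drill template with its bushings up, and last the steel hold-down collar, each sitting flat on the one below. Leave the wheel that is already drilled, the offcut, the clamp and the chuck key where they lie.

Things in the scene. Friction and masses are not known exactly. Their poses are not given: they have to be found in the camera images.
- jig: Drilling jig, screwed to the bench: plywood base 150 x 96 x 18 mm lying flat (long side along its x), with one upright steel stud in its middle. Stud 10 mm in diameter, 46 mm tall above the base; its top 9 mm taper like a cone to 4 mm at the tip. Origin: centre of the base's underside (z of the bench top), on the stud's axis; z up. Nothing else stands up on the base.
- jig_stud (a point): Foot of the jig's stud: the point on the stud's axis at the base's top face, 18 mm above the bench. The four pieces stack up from here, 36 mm to the template's top face; the stud reaches 10 mm beyond that. The jig is on the left or the right of the bench; on the opposite side stands a fixed wooden block 140 x 90 x 38 mm with drill bits in it, 83 mm high in all.
- backer: Backer board: square brown fibreboard piece 62 x 62 x 10 mm with a 14 mm hole through its middle, lying flat on the bench. Origin: centre of the underside; x and y along its sides, z up. About 0.03 kg.
- blank: Wheel blank, not yet drilled: plain plywood disc 62 mm in diameter, 16 mm thick, with only a 14 mm hole through its middle, lying flat. Origin: centre of the underside, z up. About 0.035 kg.
- template: Drill template: aluminium disc 62 mm in diameter, 10 mm thick, with a 14 mm hole through its middle and three dark steel drill bushings (10 mm in diameter) that stand 5 mm up from its upper face, 22 mm from the centre; lying flat, bushings up. Origin: centre of the underside, z up. About 0.07 kg.
- collar: Hold-down collar: ridged steel sleeve 25 mm in outer diameter, 28 mm tall, standing upright, with a 14 mm hole right through. It fits between the template's bushings. Origin: centre of the underside, z up. About 0.08 kg.
- drilled_wheel: Finished wheel, to be left alone: plywood disc 62 mm in diameter, 16 mm thick, like the blank but with three 13 mm holes round the middle one and rounded edges. Loose. Origin: centre of the underside.
- offcut: Offcut of pale wood, 80 x 38 x 32 mm, loose, to be left alone. Origin: centre of the underside, x along its length.
- clamp: Grey arched hold-down clamp lying loose on the bench, to be left alone: 150 x 30 mm, 40 mm high, with a bolt up to 64 mm. Origin: underside below the bolt, x along its length.
- chuck_key: Drill chuck key, a T of steel 90 x 90 mm and up to 18 mm high, loose, to be left alone. Origin: underside near the middle of its shank, x along the shank.
There are look-alikes about, which are no part of the job. Leave any red look-alike of the template alone.

How it is judged (in metres and radians):
On the way, in this order (a step that is already met when the one before it is completed fails the run):
1. the backer board lies flat on the jig's base, over the stud (horizontal distance between backer and jig_stud below 0.006 m and z of backer in the frame of jig between 0.014 and 0.022 m and angle between backer's own z axis and vertical below 0.08 rad), for 0.2 s.
2. the blank lies on the backer board, over the stud (horizontal distance between blank and jig_stud below 0.006 m and z of blank in the frame of jig between 0.024 and 0.032 m and angle between blank's own z axis and vertical below 0.08 rad), for 0.2 s.
3. the template lies on the blank, over the stud, bushings up (horizontal distance between template and jig_stud below 0.006 m and z of template in the frame of jig between 0.04 and 0.048 m and angle between template's own z axis and vertical below 0.08 rad), for 0.2 s.
4. the collar stands on the template, over the stud (horizontal distance between collar and jig_stud below 0.006 m and z of collar in the frame of jig between 0.05 and 0.058 m and angle between collar's own z axis and vertical below 0.08 rad), for 0.2 s.
At the end, for the whole second after the job is handed in: Backer, blank, template and collar are stacked in this order on the jig's base, each within 6 mm of the stud's axis, within 4 mm of its proper height, level within 0.08 rad (bushings up), released and at rest; drilled wheel, offcut, clamp and chuck key lie within 25 mm of their start (all of step 1 and all of step 2 and all of step 3 and all of step 4 and linear speed of each of backer, blank, template, collar below 0.02 m/s and distance of each of drilled_wheel, offcut, clamp, chuck_key from where it was at the start of the episode below 0.025 m); the robot touches nothing.
It fails at once if the drilled wheel is moved more than 25 mm (distance of drilled_wheel from where it was at the start of the episode above 0.025 m).
It fails at once if the offcut is moved more than 25 mm (distance of offcut from where it was at the start of the episode above 0.025 m).
It fails at once if the hold-down clamp is moved more than 25 mm (distance of clamp from where it was at the start of the episode above 0.025 m).
It fails at once if the chuck key is moved more than 25 mm (distance of chuck_key from where it was at the start of the episode above 0.025 m).
It also fails if it takes over 109 s, if anything falls off the work surface, if the arm or the gripper's body presses on something with over 40 N, if the wrist force passes 120 N, or if a joint passes its speed limit or range.

ROBOT

A 6-joint arm with a two-finger parallel gripper is mounted at the origin on the work surface. World frame = base frame: x ahead of the robot, y to its left, z up, the work surface at z = 0. Lengths are in mm, angles in rad, forces in N, time in s.
With the tool pointing down it reaches from about 350 to 975 mm from the base axis. Payload 7.1 kg.
Tool frame: the origin (TCP) lies on the front face of the gripper's body, between the roots of the fingers; the fingertips stand 80 mm ahead of it and the grasp point (between the pads) lies 61 mm ahead of it (env.tips_ahead is the distance from the TCP to the fingertips, in mm); z points along the fingers, y is the direction in which the jaws open and shut (so a half turn about z gives the same grasp; the last joint's range is limited). The gripper opens to 88 mm and grips with 3 to 60 N. Pads are 20 mm wide; open, the fingers measure 115 mm over their backs; the gripper's body (75 mm by 178 mm) begins 61 mm behind the grasp point.
Start: joints at [-1.191, 0.423, 1.63, -0, 1.089, -0.019], TCP at [242.711, -575.931, 302.675] pointing down, gripper open.
Joint ranges: [-3, 3], [-0.9, 2.11], [0.09, 2.58], [-1.31, 4.45], [0.11, 2.69], [-2.54, 2.54]. Speed limits (rad/s): [2.39, 2.39, 3.01, 3.14, 3.14, 3.14].

INTERFACE

Orientations are given as a unit quaternion [x, y, z, w].
In Python, from station import env, set_gripper, viewer, workorder gives the robot as it stands. Calls block until the motion is done:
- env.reach(position, orientation): joint-space move of the TCP to a pose.
- env.move_l(position, rot=None, rate=150, f_stop=None): straight line of the TCP; rot=None keeps the orientation; rate is the mean speed in mm/s. With f_stop (N) it stops when the force on the tool has changed by that much, and returns True; else False.
- env.move_joints(angles): joint-space move.
- set_gripper(opening): finger opening in mm; the grip force is fixed at half the most; returns when the fingers have stopped.
- env.hold(seconds).
- env.ik(position, orientation): joint angles nearest the present ones, or None.
- env.read_state(): the state.
- viewer.camera(name): name is "side" or "top"; returns the picture (420x560x3 uint8, blue, green, red); there is no depth.
- viewer.camera_params(name): a dict with "fx", "fy", "cx", "cy" (pixels), "pose" (4x4, takes a point from camera to world coordinates). Camera axes: x right, y up, looking along -z (the intrinsics and any distortion apply to the point x, -y, -z); pixel columns grow to the right and rows downward; lengths in mm; the calibration is good to about 2 mm. A picture is of the moment at which its call begins. camera_params takes no time and is no camera call.
A pose or a line that the arm cannot do raises env.IKError and nothing moves.
- workorder.sign_off(): hands the job in, once; it reports no verdict.
The state is a dict: "time_s": time; "qpos": joint angles; "dq": joint speeds; "tau": joint torques, N m; "tool_pos": TCP position; "orientation": TCP orientation; "force": force on the tool from outside, world axes, zero at the start; "wrist_torque": the same for the moment, N m; "width": finger opening in mm.
Only numpy, scipy, OpenCV 4.12 (cv2) and the standard library are available. Lean on these libraries where they do the work, as an engineer would, in place of code of your own. Each camera call takes 0.05 s, during which the arm holds its last target.

## Working session

There is one attempt and no reset: what is moved stays moved. The work goes in short steps, each a Python script; the robot and the scene stay as the last script left them, time stands still between calls to the robot, and variables do not carry over. Pictures are saved under pics/ and viewed, and the job is handed in when it is done.

```bash
ls; mkdir -p pics; python3 - <<'E'
from station import env,set_gripper,viewer,workorder
import cv2
for n in("top","side"):
    im=viewer.camera(n); cv2.imwrite(f"pics/{n}0.png",im)
    p=viewer.camera_params(n); print(n,p)
print(env.read_state())
E
```

```text
pics
top {'fx': 465.9480867480318, 'fy': 465.9480867480318, 'cx': 280.0366362514512, 'cy': 205.5824716131584, 'pose': array([[-7.87390099e-03,  9.97197660e-01, -7.43964351e-02,
         3.47754204e+02],
       [-9.99967474e-01, -7.98207128e-03, -1.15674786e-03,
        -6.91286292e+01],
       [-1.74734390e-03,  7.43849072e-02,  9.97228074e-01,
         1.23812043e+03],
       [ 0.00000000e+00,  0.00000000e+00,  0.00000000e+00,
         1.00000000e+00]])}
side {'fx': 496.82847828715865, 'fy': 496.82847828715865, 'cx': 282.1678074364688, 'cy': 211.49935592058412, 'pose': array([[ 8.93773210e-01,  2.01840511e-01, -4.00536961e-01,
        -1.40800878e+02],
       [-4.48048775e-01,  4.42678700e-01, -7.76716076e-01,
        -1.15487175e+03],
       [ 2.05364119e-02,  8.73668116e-01,  4.86088757e-01,
         7.65290322e+02],
       [ 0.00000000e+00,  0.00000000e+00,  0.00000000e+00,
         1.00000000e+00]])}
{'time_s': 0.1, 'qpos': array([-1.19102026e+00,  4.23737787e-01,  1.63057004e+00,  3.36995177e-05,
        1.08858681e+00, -1.89667433e-02]), 'dq': array([-0.00028166, -0.00221779, -0.00154331,  0.00043499,  0.00137875,
        0.00014651]), 'tau': array([ 6.51127793e-04, -5.45615602e+01, -2.74325305e+01,  6.44915015e-02,
        1.87644130e-02, -2.05744431e-05]), 'tool_pos': array([ 242.57471662, -575.60467777,  302.01309283]), 'orientation': array([ 9.80192609e-01,  1.98045514e-01, -1.02124231e-04, -6.43101475e-04]), 'force': array([0.09671547, 0.40336411, 0.74843172]), 'wrist_torque': array([-0.03795205, -0.02383851,  0.00648305]), 'width': 88.15271704055174}
```

View pics/top0.png

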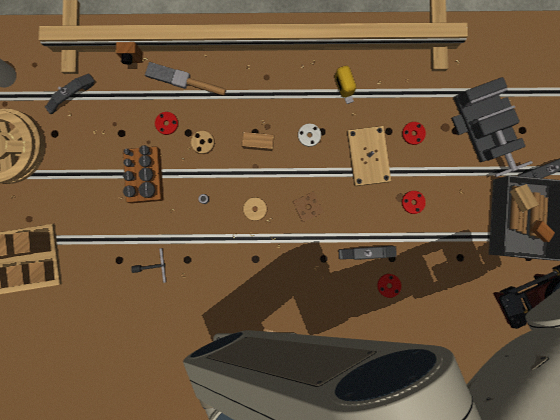

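View pics/side0.png

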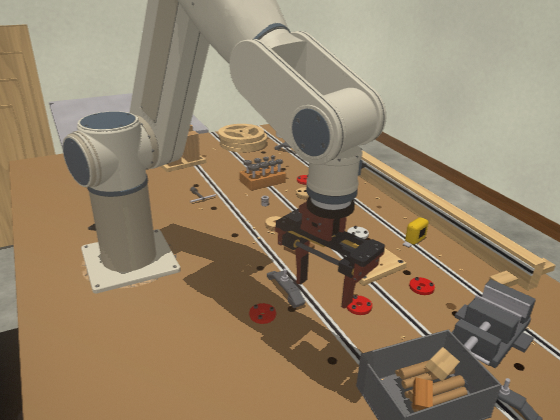

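The top view shows the jig at about (369,155), the aluminium template at (309,134) and four red look-alikes. The plain disc, likely the blank, is at (255,209), the drilled wheel at (202,142) and the collar at (204,199). There is a brown square, maybe the backer, at (308,207). I'll zoom in.

```bash
python3 - <<'E'
import cv2
im=cv2.imread("pics/top0.png")[110:235,180:400]
cv2.imwrite("pics/crop0.png",cv2.resize(im,None,fx=3.6,fy=3.6,interpolation=cv2.INTER_CUBIC))
E
```

```text
(no output)
```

View pics/crop0.png

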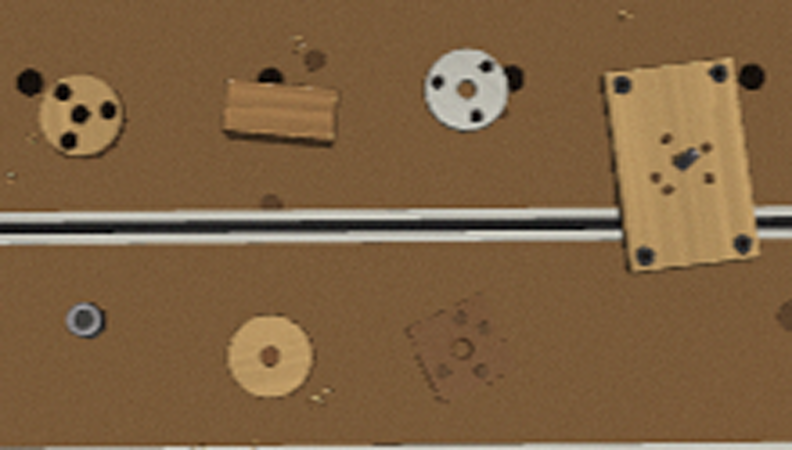

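```bash
cat > h.py <<'E'
import numpy as np, cv2
from station import env,set_gripper,viewer,workorder
from scipy.spatial.transform import Rotation as R
def ray(n,px):
    p=viewer.camera_params(n);T=p["pose"]
    d=np.array([(px[0]-p["cx"])/p["fx"],-(px[1]-p["cy"])/p["fy"],-1.])
    return T[:3,3],T[:3,:3]@d
def pt(n,px,z):
    o,d=ray(n,px); return (o+d*(z-o[2])/d[2])
def proj(n,P):
    p=viewer.camera_params(n);T=p["pose"]
    c=T[:3,:3].T@(np.asarray(P,float)-T[:3,3])
    return np.array([p["cx"]+p["fx"]*c[0]/-c[2],p["cy"]-p["fy"]*c[1]/-c[2]])
def down(yaw): # jaws (tool y) at angle: tool x=(cos yaw, sin yaw), tool z down
    return (R.from_euler('z',yaw)*R.from_quat([1,0,0,0])).as_quat()
def blob(im,mask,c):
    cs,_=cv2.findContours(mask,cv2.RETR_EXTERNAL,cv2.CHAIN_APPROX_NONE)
    cs=[k for k in cs if cv2.pointPolygonTest(k,c,False)>=0]
    return max(cs,key=cv2.contourArea)
E
python3 - <<'E'
from h import *
im=cv2.imread("pics/top0.png");hsv=cv2.cvtColor(im,cv2.COLOR_BGR2HSV)
for px in[(309,125),(255,200),(369,140),(340,210),(204,203),(204,195),(306,215),(302,205),(372,152),(364,170)]: print(px,hsv[px[1],px[0]],im[px[1],px[0]])
def disc(name,mask,c,z,diam):
    mask=cv2.morphologyEx(mask,cv2.MORPH_CLOSE,np.ones((3,3),np.uint8))
    k=blob(im,mask,c);e=cv2.fitEllipse(k);r=cv2.minAreaRect(k)
    P=pt("top",e[0],z);q=np.linalg.norm(pt("top",(e[0][0]+1,e[0][1]),z)-P)
    print(name,e[0],"area-d mm",2*np.sqrt(cv2.contourArea(k)/np.pi)*q,P,"rect",r)
    return k,q
disc("template",((hsv[...,2]>140)&(hsv[...,1]<60)).astype(np.uint8)*255,(309,126),10,62)
y=((hsv[...,2]>125)&(hsv[...,1]>60)&(hsv[...,0]>10)).astype(np.uint8)*255
disc("blank",y,(255,202),16,62)
disc("wheel",y,(202,135),16,62)
k,q=disc("jig",y,(360,145),18,0)
b=cv2.boxPoints(cv2.minAreaRect(k));B=np.array([pt("top",p,18)for p in b]);print(B.round(1),B.mean(0),[np.linalg.norm(B[i]-B[i-1]) for i in range(4)])
gx=np.array([1]);
for n,c in(("collar",(204,199)),("backer",(308,207)),("stud",(369,155))):
    s=16; cr=im[c[1]-s:c[1]+s,c[0]-s:c[0]+s]
    cv2.imwrite(f"pics/{n}_c.png",cv2.resize(cr,None,fx=16,fy=16,interpolation=cv2.INTER_NEAREST))
cv2.imwrite("pics/three.png",np.hstack([cv2.resize(im[c[1]-s:c[1]+s,c[0]-s:c[0]+s],(264,264),interpolation=cv2.INTER_NEAREST) for c in((204,199),(308,207),(369,155))]))
E
```

```text
(309, 125) [ 21  18 185] [172 181 185]
(255, 200) [ 18 121 188] [ 99 152 188]
(369, 140) [ 18 119 178] [ 95 144 178]
(340, 210) [ 15 140 120] [ 54  88 120]
(204, 203) [110  16  49] [49 47 46]
(204, 195) [150   3 147] [147 145 147]
(306, 215) [ 14 130 122] [ 60  88 122]
(302, 205) [ 14 126 121] [ 61  88 121]
(372, 152) [135  14 111] [111 105 108]
(364, 170) [ 17 118 171] [ 92 138 171]
template (308.8914489746094, 134.58538818359375) area-d mm 56.62543598637935 [ 629.06673069 -146.33385687   10.        ] rect ((309.0, 134.5), (21.0, 22.0), 90.0)
blank (254.26773071289062, 208.4271240234375) area-d mm 59.414803192571604 [4.31970888e+02 9.79997763e-02 1.60000000e+01] rect ((254.25001525878906, 208.75001525878906), (22.62741470336914, 23.33452033996582), 45.0)
wheel (201.0985870361328, 141.9210205078125) area-d mm 56.88461036217445 [610.28709795 140.76673608  16.        ] rect ((201.3500213623047, 141.4499969482422), (23.084625244140625, 22.76839828491211), 18.434947967529297)
jig (370.45867919921875, 157.23526000976562) area-d mm 132.20920768548848 [ 565.11496752 -307.92107788   18.        ] rect ((365.90386962890625, 156.01922607421875), (58.05037307739258, 80.60372161865234), 78.69007110595703)
[[ 624.6 -177.1   18. ]
 [ 665.5 -388.    18. ]
 [ 512.7 -413.9   18. ]
 [ 472.5 -204.9   18. ]] [ 568.83934054 -296.00242378   18.        ] [np.float64(154.62772369120734), np.float64(214.84866800662107), np.float64(155.0089999399198), np.float64(212.86989192501716)]
```

View pics/three.png

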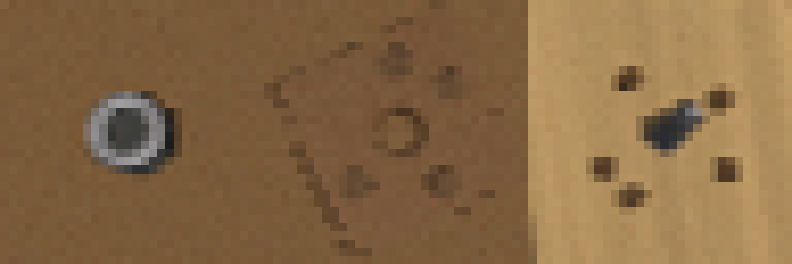

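Looking at the enlargements: the collar ring centre is about (202.9,198.4). The backer is a slightly redder square with its hole at (308.0,206.4) and its left corner at about (292.2,201.4). The stud leans from a foot near (368,156) to a tip at (373.3,151.2). The jig mask merged with the rail, so I'll refine that, find the stud from two views, and fit the backer's colour.

```bash
python3 - <<'E'
from h import *
im=cv2.imread("pics/top0.png");hsv=cv2.cvtColor(im,cv2.COLOR_BGR2HSV)
y=((hsv[...,2]>130)&(hsv[...,1]>90)&(hsv[...,0]>14)).astype(np.uint8)*255
y=cv2.morphologyEx(y,cv2.MORPH_OPEN,np.ones((3,3),np.uint8))
k=blob(im,y,(360,145));r=cv2.minAreaRect(k);print(r)
b=cv2.boxPoints(r);B=np.array([pt("top",p,18)for p in b]);print(B.round(1),B.mean(0),[round(np.linalg.norm(B[i]-B[i-1]),1) for i in range(4)])
J=B.mean(0);print("foot,tip px",proj("top",J),proj("top",[*J[:2],64]))
print("tip meas",pt("top",(373.3,151.2),62))
C=pt("top",(202.9,198.4),28);print("collar",C)
H=pt("top",(308.0,206.4),10);print("backer hole",H, pt("top",(292.2,201.4),10),pt("top",(301.3,220.4),10))
# backer colour: smoothed redness
f=cv2.GaussianBlur(im.astype(np.float32),(0,0),1.5);d=f[...,2]*0+ (f[...,0]-f[...,2]*0.5)
c=d[186:228,286:330];c=(255*(c-c.min())/(c.max()-c.min())).astype(np.uint8)
cv2.imwrite("pics/red.png",cv2.resize(c,None,fx=12,fy=12))
s=cv2.imread("pics/side0.png")
for n,P in dict(jig=[*J[:2],64],foot=[*J[:2],18],tmpl=[629,-146,10],blank=[432,0,16],backer=H,collar=C).items(): print(n,proj("side",P).round(1))
cv2.imwrite("pics/sidec.png",cv2.resize(s[150:320,230:450],None,fx=3.5,fy=3.5,interpolation=cv2.INTER_CUBIC))
E
```

```text
((369.3103942871094, 155.25030517578125), (55.91886520385742, 36.00395965576172), 82.14668273925781)
[[ 638.7 -249.    18. ]
 [ 651.2 -344.    18. ]
 [ 502.8 -360.6   18. ]
 [ 490.5 -266.3   18. ]] [ 570.78202507 -304.97958392   18.        ] [np.float64(149.2), np.float64(95.9), np.float64(149.4), np.float64(95.0)]
foot,tip px [369.29915485 155.12532952] [372.71668496 151.83272528]
tip meas [ 572.78303075 -306.90668931   62.        ]
collar [458.42736758 133.30020757  28.        ]
backer hole [ 436.61829532 -141.5764757    10.        ] [450.2103259  -99.95912116  10.        ] [ 399.75189802 -123.45699619   10.        ]
jig [375.2 247.4]
foot [373.2 262. ]
tmpl [357.2 231.2]
blank [275.2 220.8]
backer [298.9 245.5]
collar [264.5 196.9]
```

View pics/red.png

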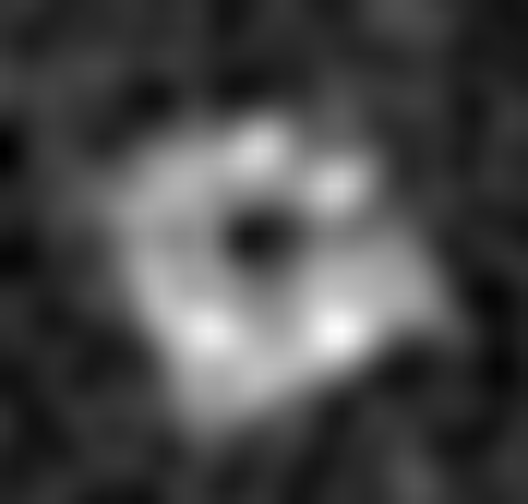

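View pics/sidec.png

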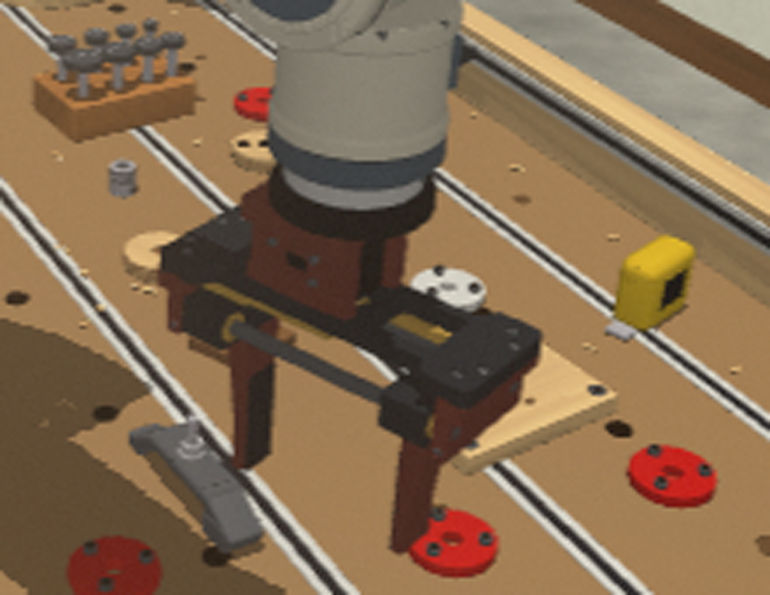

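The jig rectangle measures 149 x 95 mm, which matches the spec. Its centre is (570.8,-305) and the stud tip gives (572.8,-306.9), so I'll use (571.5,-305.7). In the side view the template at (358,232) and the collar at (265,197) agree with my projections.

- **Template:** the silver disc at (309,134). The other four are red.
- **Blank:** the disc at (255,209), which has a single hole. The disc at (202,142) has four, so it is the drilled wheel.
- **Backer:** the square at (308,207).

The enlarged crop confirmed all three, so I'll pick up the backer first.

```bash
cat >> h.py <<'E'
STUD=np.array([571.5,-305.7])
TIP=80
def snap(tag):
    for n in("top","side"): cv2.imwrite(f"pics/{n}_{tag}.png",viewer.camera(n))
def st(msg=""):
    s=env.read_state();print(msg,"t",round(s["time_s"],1),"pos",s["tool_pos"].round(1),"F",s["force"].round(1),"w",round(s["width"],1));return s
def pick(xy,yaw,tipz,lift=200):
    q=down(yaw)
    env.reach([*xy,lift],q)
    env.move_l([*xy,TIP+tipz+25],rate=200)
    hit=env.move_l([*xy,TIP+tipz],rate=50,f_stop=12); st(f"down hit={hit}")
    set_gripper(0); st("gripped")
    env.move_l([*xy,lift],rate=150); return st("lifted")
E
python3 - <<'E'
from h import *
for n,p,y in(("b",(436,-141.3),.42),("s",STUD,.42),("s0",STUD,0.)):
    for z in(82,200): print(n,z,env.ik([*p,z],down(y)))
pick((436,-141.3),0.42,2,lift=200)
env.move_l([*STUD,200],rate=250); st()
snap("b1")
E
```

```text
b 82 [-3.39368924e-01  5.88830770e-01  2.09360544e+00 -4.44089210e-16
  4.59156439e-01  8.11427403e-01]
b 200 [-3.39368924e-01  3.46922650e-01  2.06200622e+00 -4.44089210e-16
  7.32663784e-01  8.11427403e-01]
s 82 [-5.09544298e-01  7.48201876e-01  1.66505718e+00 -4.44089210e-16
  7.28333596e-01  6.41252029e-01]
s 200 [-5.09544298e-01  5.78561138e-01  1.63946810e+00 -4.44089210e-16
  9.23563413e-01  6.41252029e-01]
s0 82 [-5.09544298e-01  7.48201876e-01  1.66505718e+00 -4.44089210e-16
  7.28333596e-01  1.06125203e+00]
s0 200 [-5.09544298e-01  5.78561138e-01  1.63946810e+00 -4.44089210e-16
  9.23563413e-01  1.06125203e+00]
down hit=False t 3.1 pos [ 435.9 -141.3   81.8] F [ 0.4  0.2 -0.2] w 87.9
gripped t 3.7 pos [ 436.1 -141.3   82.1] F [-0.9  0.5  1.5] w 62.0
lifted t 4.6 pos [ 435.5 -141.1  199.5] F [ 0.1  0.8 -0.5] w 61.3
 t 5.6 pos [ 570.5 -304.9  199. ] F [-0.8  0.4 -0.1] w 61.5
```

View pics/side_b1.png

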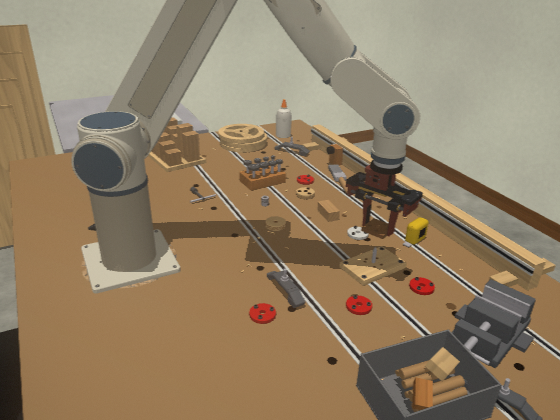

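View pics/top_b1.png

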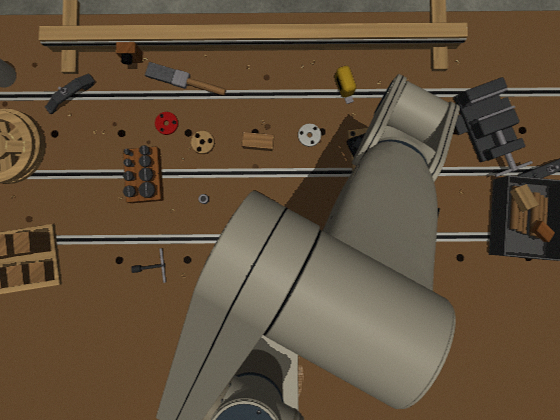

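```bash
python3 - <<'E'
from h import *
s=cv2.imread("pics/side_b1.png")
cv2.imwrite("pics/sb1.png",cv2.resize(s[160:290,320:450],None,fx=4.6,fy=4.6,interpolation=cv2.INTER_CUBIC))
print(proj("side",[*STUD,64]),proj("side",[*STUD,18]),proj("side",[570.5,-304.9,199-78]),proj("side",[570.5,-304.9,129]))
E
```

```text
[375.58727975 247.44065246] [373.63163865 262.09014329] [377.59574089 228.50246309] [377.95664845 225.78687577]
```

View pics/sb1.png

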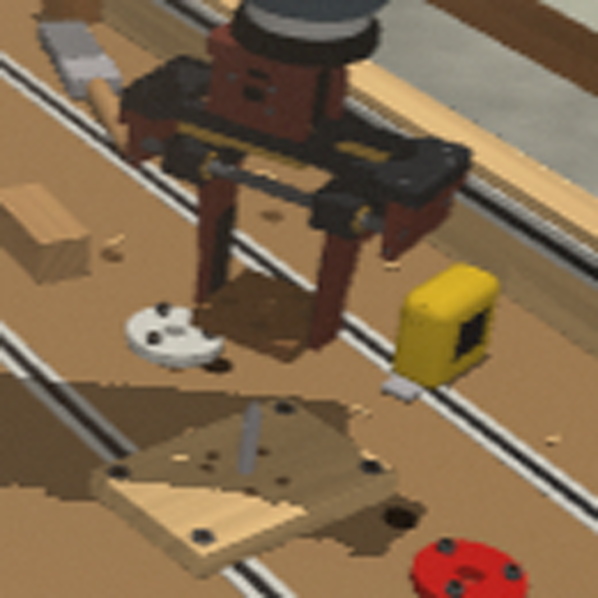

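The backer is held level. Its hole sits at about (378,228) and the stud tip at (375,247.4), matching the prediction of (375.6,247.4). Next I lower it.

```bash
cat >> h.py <<'E'
def place(base,tipz,xy=None,rate=40,over=0.5):
    """piece underside `base` above bench at rest; tips tipz above underside"""
    xy=STUD if xy is None else xy
    zt=TIP+base+tipz
    env.move_l([*xy,TIP+70+tipz],rate=100); env.hold(.2); st("above")
    hit=env.move_l([*xy,zt+over],rate=rate,f_stop=8); s=st(f"place hit={hit} target z {zt}")
    return hit,s["tool_pos"][2]-zt
def release(up=200,w=88):
    set_gripper(w); st("open")
    p=env.read_state()["tool_pos"]; env.move_l([p[0],p[1],up],rate=200); st("up")
E
python3 - <<'E'
from h import *
hit,e=place(18,2); print(hit,e)
if e<3: release()
E
```

```text
above t 6.5 pos [ 571.9 -305.9  152.7] F [ 0.2  0.7 -0.1] w 61.8
place hit=False target z 100 t 8.0 pos [ 571.4 -305.6  100.6] F [-1.   1.3 -1.4] w 62.1
False 0.5500607752980642
open t 8.6 pos [ 571.5 -305.7  100.5] F [0.4 0.3 0.4] w 87.8
up t 9.2 pos [ 571.1 -305.5  199.4] F [-0.7 -0.  -0. ] w 87.7
```

```bash
python3 - <<'E'
from h import *
env.reach([432,0,200],down(.42))
snap("b2")
a=cv2.imread("pics/top_b2.png")[115:195,330:410];b=cv2.imread("pics/side_b2.png")[225:300,330:420]
cv2.imwrite("pics/chk.png",np.hstack([cv2.resize(a,(390,390)),cv2.resize(b,(400,390))]))
E
```

```text
(no output)
```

View pics/chk.png

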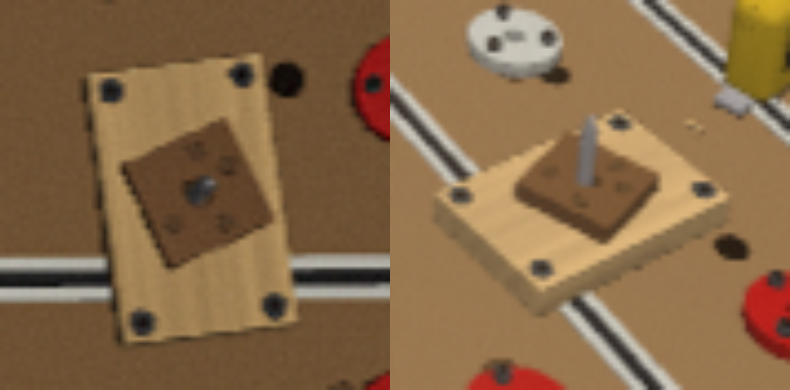

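The backer lies flat on the base, centred over the stud; in the crop it is around (200,190). Next is the blank.

```bash
python3 - <<'E'
from h import *
s=pick((432,0),.42,3)
if s["width"]>55:
    env.move_l([*STUD,200],rate=250); env.hold(.2); snap("k1")
    c=cv2.imread("pics/side_k1.png")[160:290,320:450]; cv2.imwrite("pics/k1c.png",cv2.resize(c,None,fx=4.6,fy=4.6,interpolation=cv2.INTER_CUBIC))
    hit,e=place(28,3); print(hit,e)
    if e<3: release()
E
```

```text
down hit=False t 12.1 pos [431.9  -0.   82.8] F [-0.1  0.1 -0.1] w 87.8
gripped t 12.6 pos [432.1   0.   83.1] F [-0.3 -0.2  2.2] w 60.8
lifted t 13.6 pos [431.5   0.  199.5] F [ 0.5 -0.3 -1.1] w 60.4
above t 16.2 pos [ 571.9 -305.9  153.8] F [ 0.7  0.7 -0.7] w 60.4
place hit=False target z 111 t 17.4 pos [ 571.4 -305.6  111.5] F [-0.6  1.  -0.7] w 60.7
False 0.5417250391700463
open t 18.0 pos [ 571.5 -305.7  111.6] F [-0.   0.4  0.2] w 87.8
up t 18.6 pos [ 571.2 -305.5  199.6] F [-0.1 -0.2 -1.2] w 87.5
```

View pics/k1c.png

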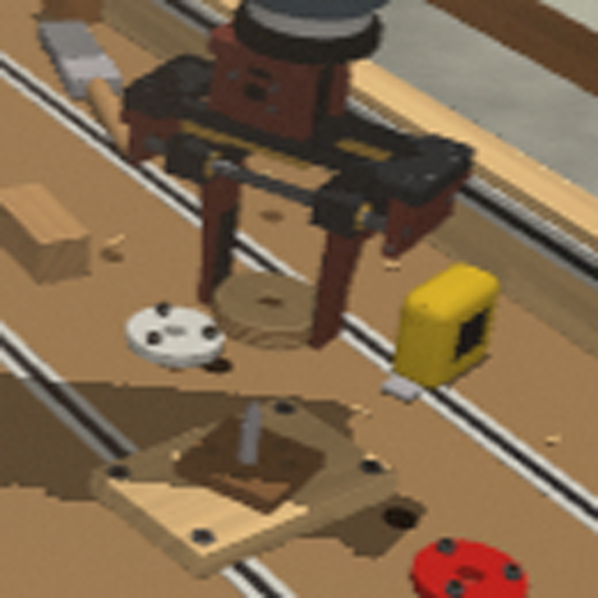

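The blank was held level (crop around (268,305)) and went down without contact force. I'll check how it sits from a position near the template.

```bash
python3 - <<'E'
from h import *
print(env.ik([629.1,-146.3,82],down(.42)))
env.reach([460,130,200],down(.42))
snap("k2")
a=cv2.imread("pics/top_k2.png")[115:195,330:410];b=cv2.imread("pics/side_k2.png")[225:300,330:420]
cv2.imwrite("pics/chk2.png",np.hstack([cv2.resize(a,(390,390)),cv2.resize(b,(400,390))]))
E
```

```text
[-2.46918440e-01  7.45992246e-01  1.67046618e+00 -4.44089210e-16
  7.25134225e-01  9.03877887e-01]
```

View pics/chk2.png

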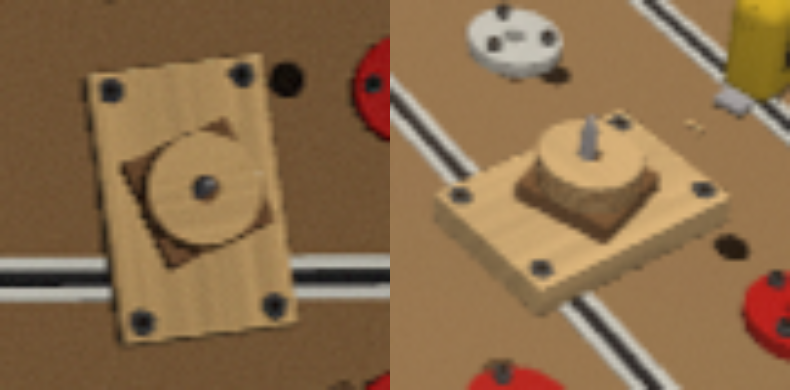

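View pics/top_k2.png

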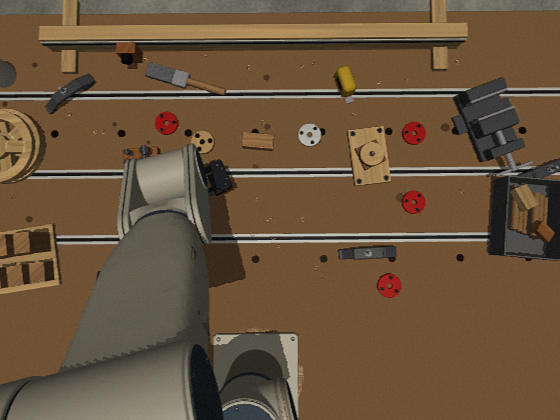

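The blank sits flat and centred on the backer, and the neighbouring parts are undisturbed. Next is the template, the silver disc at (309,134).

```bash
python3 - <<'E'
from h import *
env.move_l([545,0,220],rate=250)
s=pick((629.1,-146.3),.42,2)
if s["width"]>55:
    env.move_l([*STUD,200],rate=250); env.hold(.2); snap("t1")
    c=cv2.imread("pics/side_t1.png")[160:290,320:450]; cv2.imwrite("pics/t1c.png",cv2.resize(c,None,fx=4.6,fy=4.6,interpolation=cv2.INTER_CUBIC))
    hit,e=place(44,2); print(hit,e)
    if e<3: release()
    env.reach([458.4,133.3,200],down(.42))
    snap("t2")
    a=cv2.imread("pics/top_t2.png")[115:195,330:410];b=cv2.imread("pics/side_t2.png")[225:300,330:420]
    cv2.imwrite("pics/chk3.png",np.hstack([cv2.resize(a,(390,390)),cv2.resize(b,(400,390))]))
E
```

```text
down hit=False t 23.1 pos [ 629.  -146.3   81.7] F [ 0.2  0.1 -0.1] w 87.7
gripped t 23.6 pos [ 629.2 -146.3   82.2] F [-0.5  0.2  1.9] w 61.2
lifted t 24.6 pos [ 628.5 -146.2  199.1] F [-0.4 -0.5 -0.8] w 61.4
above t 26.5 pos [ 571.9 -306.   152.7] F [-0.3 -0.5 -0.3] w 61.0
place hit=True target z 126 t 27.2 pos [ 571.  -305.4  126. ] F [-0.8  1.   5.5] w 61.3
True -0.017424079896656508
open t 27.8 pos [ 570.5 -305.1  125.4] F [ 0.2 -0.2 -0.3] w 88.1
up t 28.3 pos [ 570.3 -305.   199.8] F [-0.1  0.2 -0.4] w 87.8
```

View pics/t1c.png

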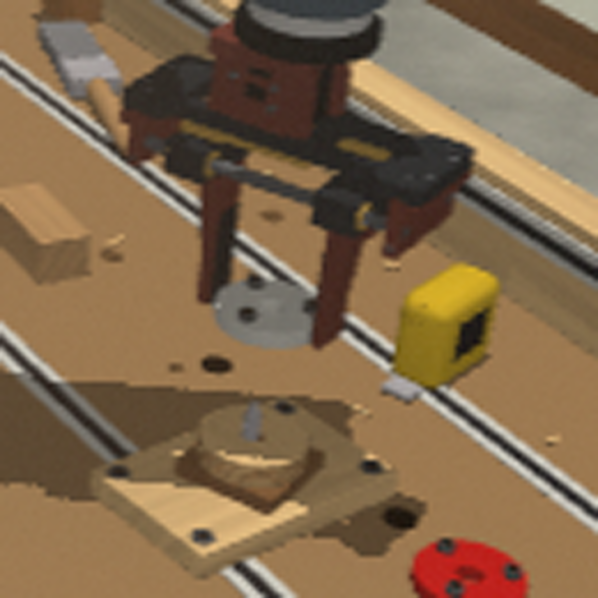

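View pics/chk3.png

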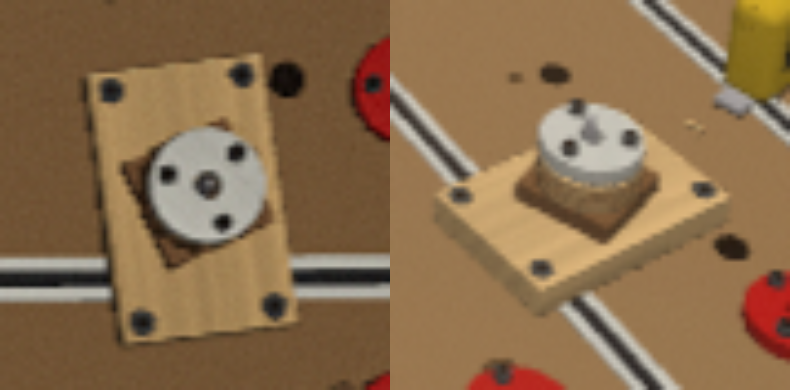

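The template is seated level with its bushings up and the stud shows through its middle. Now the collar.

```bash
python3 - <<'E'
from h import *
s=pick((458.4,133.3),.42,11)
if s["width"]>20:
    env.move_l([*STUD,220],rate=250); env.hold(.2); snap("c1")
    c=cv2.imread("pics/side_c1.png")[160:290,320:450]; cv2.imwrite("pics/c1c.png",cv2.resize(c,None,fx=4.6,fy=4.6,interpolation=cv2.INTER_CUBIC))
E
```

```text
down hit=False t 31.5 pos [458.3 133.3  90.8] F [-0.5  0.2 -0. ] w 87.8
gripped t 32.5 pos [458.4 133.3  91. ] F [-0.9  0.   1.1] w 23.6
lifted t 33.4 pos [457.9 133.2 199.4] F [-0.8  0.4 -1.4] w 23.9
```

View pics/c1c.png

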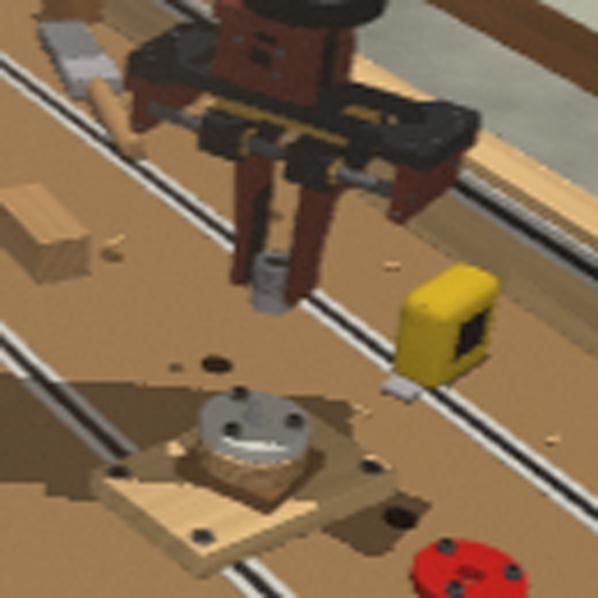

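The collar is held upright. I'll lower it.

```bash
python3 - <<'E'
from h import *
hit,e=place(54,11,rate=25); print(hit,e)
if e<2.5: release(up=240,w=60)
else: raise SystemExit
env.reach([480,60,260],down(.42)); st()
snap("c2")
a=cv2.imread("pics/top_c2.png")[115:195,330:410];b=cv2.imread("pics/side_c2.png")[225:300,330:420]
cv2.imwrite("pics/chk4.png",np.hstack([cv2.resize(a,(390,390)),cv2.resize(b,(400,390))]))
E
```

```text
above t 36.6 pos [ 571.9 -305.9  161.8] F [ 0.5 -0.2 -0.7] w 23.6
place hit=False target z 145 t 37.4 pos [ 571.5 -305.7  145.3] F [-0.   1.  -1.1] w 23.4
False 0.3406849301111663
open t 38.1 pos [ 571.5 -305.7  145.5] F [-0.5 -0.4 -0.4] w 59.9
up t 38.7 pos [ 571.1 -305.5  239.4] F [ 0.3  0.5 -0.1] w 59.7
 t 40.1 pos [480.6  59.4 259.9] F [ 0.4  1.  -0.4] w 59.9
```

View pics/chk4.png

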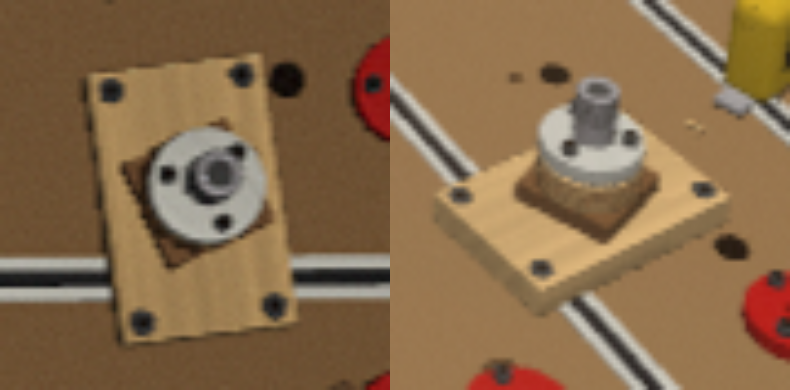

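View pics/side_c2.png

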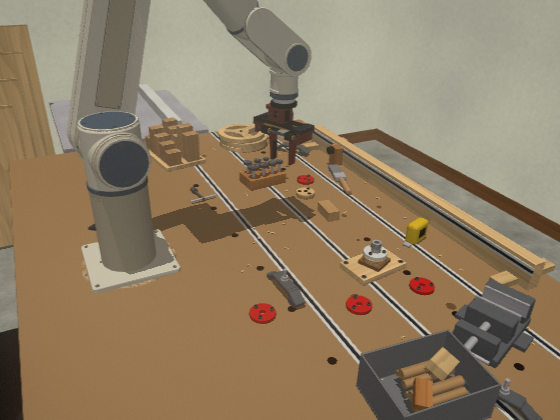

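The stack stands with the collar upright in the middle. One numeric check, then I hand it in.

```bash
python3 - <<'E'
from h import *
print("pred collar top",proj("top",[*STUD,82]),proj("side",[*STUD,82]))
print("meas",330+216*80/390-.5,115+173*80/390-.5, 330+(597-390)*90/400-.5,225+90*75/390-.5)
a=cv2.imread("pics/top_b2.png").astype(int);b=cv2.imread("pics/top0.png").astype(int);c=cv2.imread("pics/top_c1.png").astype(int)
for n,(x,y,w) in dict(wheel=(202,142,14),offcut=(258,141,18),key=(150,265,25)).items(): print(n,np.abs(b-c)[y-w:y+w,x-w:x+w].mean().round(2))
d=cv2.imread("pics/top_c2.png").astype(int);print("clamp",np.abs(d-a)[243:263,335:400].mean())
workorder.sign_off(); env.hold(1.2); st()
E
```

```text
pred collar top [374.40755989 150.18887071] [376.37117319 241.56859357]
meas 373.8076923076923 149.9871794871795 376.075 241.80769230769232
wheel 16.96
offcut 16.2
key 16.15
clamp 2.4261538461538463
the job is handed in; nothing more can be done
the job is handed in; nothing more can be done
```

```bash
python3 - <<'E'
import cv2,numpy as np
r=cv2.imread("pics/top0.png").astype(int)
for f in("b1","t1","c1"):
    c=cv2.imread(f"pics/top_{f}.png").astype(int)
    print(f,[np.abs(r-c)[y-w:y+w,x-w:x+w].mean().round(1) for x,y,w in((202,142,14),(258,141,18),(150,265,25))])
cv2.imwrite("pics/c1t.png",cv2.imread("pics/top_c1.png"))
E
```

```text
b1 [np.float64(17.8), np.float64(17.1), np.float64(17.1)]
t1 [np.float64(17.6), np.float64(16.9), np.float64(16.9)]
c1 [np.float64(17.0), np.float64(16.2), np.float64(16.1)]
```

View pics/c1t.png

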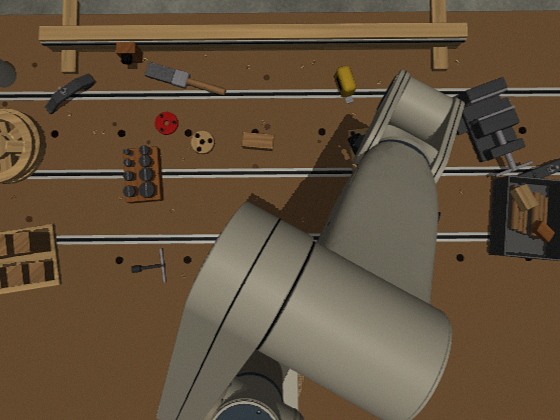

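The jig is loaded and handed in at about 40 s of the 109 s allowed. Over the stud, from the base up, are the backer, the blank, the aluminium template with its bushings up, and the collar. Sign-off reports no verdict, so the result below rests on my own checks.

- **Seating:** backer, blank and collar reached their resting height with no contact stop. The template landed on a light 8 N stop at the height expected. Each piece looked level and centred over the stud in both camera views.
- **Collar:** its top was measured at (373.8,150.0) in the top view and (376.1,241.8) in the side view. The prediction was (374.4,150.2) and (376.4,241.6), so it agrees to within a pixel, about 2 mm.
- **Stud position:** the base outline and the stud tip gave positions about 2–3 mm apart. I used a point between them, and every piece went on without trouble.
- **Parts to leave alone:** the drilled wheel, offcut and chuck key are at the same pixels as at the start. The clamp region is unchanged since the picture taken after placing the backer, and it sits where it did in the first one.
- **Check that disagreed:** my picture comparison with the first image gave a difference of about 16–18 for the wheel, offcut and chuck key. It was equally large just after the first pick, before I worked anywhere near them. That points to a general brightness change rather than movement, and the pictures show none.

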